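# Put the short snips back into their foam pocket

### The job

Put the short-nosed snips back into the empty cut-out in the foam tool tray, nose at the narrow end of the cut-out and handles in the wide end, and press them down past the springy foam until they lie flat and fully home on its floor, then let go. Leave the long-nosed pliers where they lie.

Things in the scene. Friction and masses are not known exactly. Their poses are not given: they have to be found in the camera images.
- snips: Short-nosed snips lying flat, 139 mm long, 100 g: steel head, two splayed black handles. Origin: underside, below the pivot; x to the nose, z up. Pivot block (grip here): x -17 to 17, 22 mm wide in y, flat sides, 18 mm high. Nose 14 mm high, 16 wide from x 17 to 43, then 10 wide to the tip at x 59. Handles 16 mm high, 10 thick, splaying to x -80, there 54 mm wide overall.
- pliers: Long-nosed pliers, to be left alone: 171 mm long, 120 g; head, handles and frame as the snips, but the nose tapers in three steps (16, 11, 7 mm wide) to a tip at x 91 mm. Too long for the cut-out.
- foam_tray: Fixed grey foam insert, 198 x 170 mm with its thin rim; foam top 23 mm, rim 24 mm above the shelf. Origin: on the shelf below the point where the seated snips' pivot belongs (not the tray's middle); x to the narrow (nose) end of the cut-out, z up. Foam spans x -106 to 84, y -62 to 100 mm; beyond y 62 lie a craft knife and a file, up to 5 mm above the foam.
- pocket (a point): Where the snips' origin belongs, on the cut-out's floor, 8 mm above the shelf; axes as foam_tray. Cut-out 15 mm deep, 5 mm of room round the snips; finger slot across the pivot, x -20 to 20, y -45 to 45 mm, just as deep. Four springy foam cheeks (x 32 and -42) stop the snips 9 mm above the floor; 6 to 15 N straight down at the pivot takes them past and they stay down.
There are look-alikes about, which are no part of the job. What is shaped like the snips but green or yellow is not meant.

How it is judged:
At the end, for the whole second after the job is handed in: The snips lie at rest in the cut-out, right side up, their underside at the pivot less than 4 mm above its floor, within 10 mm of their place and 10 degrees of its direction, within 8 degrees of level (horizontal distance between snips and pocket below 0.01 m and z of snips in the frame of pocket below 0.004 m and angle between snips's own z axis and vertical below 0.15 rad and angle between the x axis of snips and the x axis of foam_tray, either way round below 0.18 rad and linear speed of snips below 0.02 m/s); the robot touches nothing.
It fails at once if the long-nosed pliers were pushed more than 30 mm from where they lay (distance of pliers from where it was at the start of the episode above 0.03 m).
It also fails if it takes over 40 s, if anything falls off the work surface, if the arm or the gripper's body presses on something with over 40 N, if the wrist force passes 120 N, or if a joint passes its speed limit or range.

### The arm

A 6-joint arm with a two-finger parallel gripper is mounted at the origin on the work surface. World frame = base frame: x ahead of the robot, y to its left, z up, the work surface at z = 0. Lengths are in m, angles in rad, forces in N, time in s.
With the tool pointing down it reaches from about 0.375 to 0.9 m from the base axis. Payload 3.1 kg.
Tool frame: the origin (TCP) lies midway between the tips of the shut fingers; the grasp point (between the pads) lies 19 mm behind it; z points along the fingers, y is the line along which they close (so a half turn about z gives the same grasp; the last joint's range is limited). The gripper opens to 87 mm and grips with 3 to 60 N. Pads are 19 mm wide; open, the fingers measure 117 mm over their backs; the gripper's body (75 mm by 190 mm) begins 51 mm behind the grasp point.
Start: joints at [1.073, 0.527, 1.433, -0, 1.181, -0.178], TCP at [0.196, 0.593, 0.192] pointing down, gripper open.
Joint ranges: [-3.08, 3.08], [-0.75, 2.2], [0.22, 2.44], [-1.43, 4.57], [0, 2.65], [-2.85, 2.85]. Speed limits (rad/s): [2.79, 2.79, 3.14, 3.14, 3.14, 3.14].

### API

Orientations are given as a unit quaternion [x, y, z, w].
In Python, from rig import status, imaging, order gives the robot as it stands.
- The arm moves only by the tool arm_command, never from a script. Its argument "deltas" is one flat list of numbers, 5 for each row, row after row: the opening, from -1 (shut) to 1 (fully open), so that 0 is half open, then the shift along the tool's x, y, z in m, then the turn about the tool's z in rad. In form: [gripper, tx, ty, tz, roll, gripper, tx, ty, tz, roll, ...]. A call has 1 to 12 rows; each row shifts and turns the commanded pose from where the row before left it, along the tool's axes as they then stand; what a row does not reach is not made up. A row lasts 1/8 s, in which the tool goes at most 62.5 mm and 10.7 degrees, less where a joint would pass 70% of its speed; a pose out of reach is approached as far as the arm can. A call with a gripper value outside its range is refused whole. The fingers move at their own pace and stop on an object; "newtons" is the grip in N (left out, the last holds). Time passes only in rows, so rows that do not move let the fingers close. It gives the time, the measured TCP pose, the force, the opening and the grip force at its end, in the units of the state.
- status.get_obs(): the state, without advancing time (a new reading comes with each control period).
- imaging.camera(name): name is "side" or "top"; returns (picture, depth): 480x640x3 uint8, red, green, blue; 480x640 float32, m along the optical axis (not along the pixel's ray), 0 where there is no reading.
- imaging.camera_params(name): a dict with "intrinsics" (3x3 intrinsics, pixels), "k1" (the pictures are not rectified: a ray, as slopes to the right and down, at radius r is drawn at 1 + k1 r^2 times it, then the intrinsics apply), "camera_from_world" (4x4, takes a point from world to camera coordinates). Camera axes: x right, y up, looking along -z (the intrinsics and any distortion apply to the point x, -y, -z); pixel columns grow to the right and rows downward; lengths in m; the calibration is good to about 2 mm. A picture is of the moment at which its call begins. camera_params takes no time and is no camera call.
- order.hand_in(): hands the job in; it is judged then, once.
The state is a dict: "time": time; "q": joint angles; "joint_velocities": joint speeds; "joint_torque": joint torques, N m; "position": TCP position; "tool_rot": TCP orientation; "ft_force": force on the tool from outside, world axes, zero at the start; "moment": the same for the moment, N m; "grip_width": finger opening in m; "grip_force": force on a finger pad.
Only numpy, scipy, OpenCV 4.12 (cv2) and the standard library are available. Lean on these libraries where they do the work, as an engineer would, in place of code of your own. Each camera call takes 0.05 s, during which the arm holds its last target. There are 200 camera calls.

## Working session

There is one attempt and no reset: what is moved stays moved. The work goes in short steps, Python scripts to look and compute and a tool call to move; the robot and the scene stay as the last step left them, time stands still between calls to the robot, and variables do not carry over. Pictures are saved under pics/ and viewed, at most 10 in all, crops included, and the job is handed in when it is done.

Besides the shell and the picture viewer there is one more tool, called as name(argument=value, ...) on one line, values as JSON. arm_command: Moves the arm, as the interface text tells. Its arguments: {"type":"object","properties":{"deltas":{"type":"array"},"newtons":{"type":"number"}},"required":["deltas"]}

```bash
mkdir -p pics && cat > h.py <<'E'
import numpy as np, cv2
from rig import status, imaging, order
def snap(n,tag):
    im,d=imaging.camera(n); cv2.imwrite(f'pics/{tag}.png',im[:,:,::-1]); np.savez(f'pics/{tag}.npz',im=im,d=d); return im,d
def ray(n,uv):
    p=imaging.camera_params(n);K=np.array(p["intrinsics"]);T=np.array(p["camera_from_world"])
    s=cv2.undistortPoints(np.float64(uv).reshape(-1,1,2),K,np.array([p["k1"],0,0,0.]),None).reshape(-1,2)
    c=np.c_[s[:,0],-s[:,1],-np.ones(len(s))]
    return -T[:3,:3].T@T[:3,3], c@T[:3,:3]
def onplane(n,uv,z):
    o,d=ray(n,uv); return o+d*((z-o[2])/d[:,2])[:,None]
def proj(n,P):
    p=imaging.camera_params(n);K=np.array(p["intrinsics"]);T=np.array(p["camera_from_world"])
    c=np.atleast_2d(P)@T[:3,:3].T+T[:3,3]; s=np.c_[c[:,0],-c[:,1]]/-c[:,2:]
    s=s*(1+p["k1"]*(s**2).sum(1,keepdims=True)); return s@K[:2,:2].T+K[:2,2]
E
python3 - <<'E'
from h import *
for n in("top","side"):
    snap(n,n+"0"); p=imaging.camera_params(n); print(n,p["k1"],np.round(ray(n,[[320,240]]),3))
print(status.get_obs())
E
```

```text
Traceback (most recent call last):
ValueError: setting an array element with a sequence. The requested array has an inhomogeneous shape after 1 dimensions. The detected shape was (2,) + inhomogeneous part.
```

View pics/top0.png

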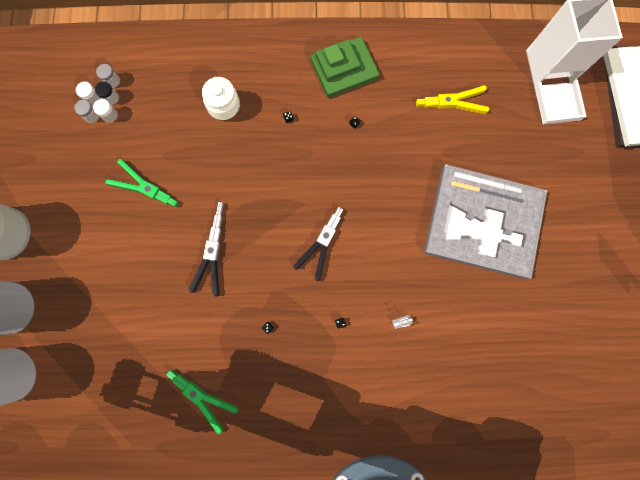

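The top view shows black-handled snips with the pivot at about (326,236). The long pliers are at (211,250), and the tray is at (487,221). The cut-out's wide end is at left (450,222) and its narrow end at right (520,239).

```bash
python3 - <<'E'
from h import *
snap("side","side0")
for n in("top","side"):
    o,d=ray(n,[[320,240]]); print(n,imaging.camera_params(n)["k1"],o.round(3),d.round(3))
print(onplane("top",[[326,236],[211,250],[490,231],[343,208]],0.018).round(3))
im,d=np.load('pics/top0.npz').values()
h=cv2.cvtColor(im,cv2.COLOR_RGB2HSV); print([h[y,x].tolist() for x,y in[(326,236),(338,212),(313,255),(487,232),(440,180),(475,215),(460,185)]])
print(status.get_obs())
cv2.imwrite('pics/crop0.png',np.hstack([cv2.resize(im[190:290,280:360,::-1],None,fx=5,fy=5,interpolation=2),cv2.resize(im[160:285,420:550,::-1],(400,500),interpolation=2)]))
E
```

```text
top -0.06359137210701499 [0.357 0.112 0.894] [[ 0.146 -0.018 -0.989]]
side -0.11150546028540333 [ 0.057 -0.594  0.803] [[ 0.365  0.629 -0.686]]
[[ 0.493  0.085  0.018]
 [ 0.471  0.294  0.018]
 [ 0.498 -0.219  0.018]
 [ 0.545  0.053  0.018]]
[[143, 8, 131], [3, 11, 201], [10, 157, 81], [0, 0, 255], [0, 20, 117], [0, 13, 195], [25, 96, 255]]
{'time': 0.1, 'q': array([ 1.07352157e+00,  5.28383752e-01,  1.43376400e+00, -3.28544097e-05,
        1.18140251e+00, -1.78504600e-01]), 'joint_velocities': array([ 0.00177112, -0.00287642, -0.00057754, -0.00026524,  0.00121636,
        0.00145294]), 'joint_torque': array([-6.76499967e-04, -4.40988243e+01, -1.77150410e+01,  6.34422270e-02,
        5.34047058e-02, -3.15062391e-05]), 'position': array([0.19551172, 0.59287884, 0.1908663 ]), 'tool_rot': array([ 1.58704864e-01,  9.87325584e-01, -9.28493576e-04, -3.10137663e-04]), 'ft_force': array([-0.2231983 , -0.39685346,  0.59017836]), 'moment': array([0.01755914, 0.01047237, 0.00822452]), 'grip_force': 0.0, 'grip_width': 0.08691747128969027}
```

View pics/side0.png

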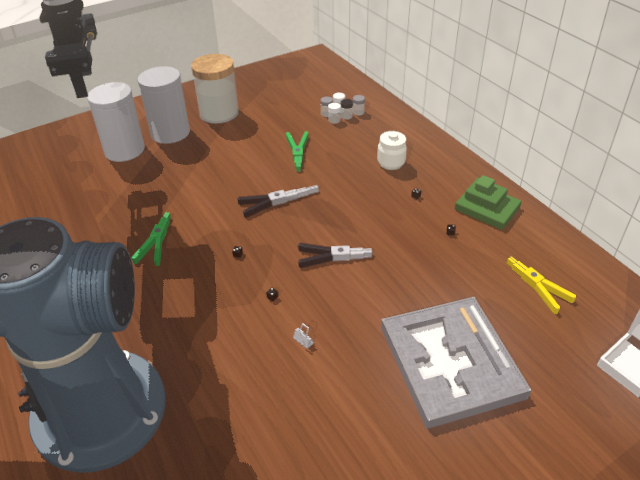

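View pics/crop0.png

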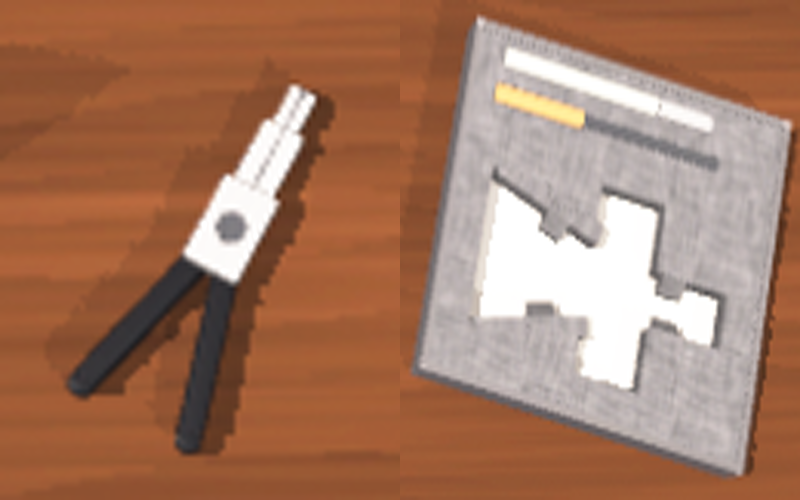

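Side view: snips at (340,253), tray at (455,358). The crop shows the snips' pivot disc at about (326.2,235.4), nose tip at (340.6,208.6) and handle ends at (296,267.6) and (317.4,279.2). I'll measure these next.

```bash
cat > m.py <<'E'
from h import *
def big(m,seed=None):
    n,l,s,c=cv2.connectedComponentsWithStats(m.astype(np.uint8)); i=1+s[1:,4].argmax(); return l==i
def snips(n,tag,box):
    im,_=np.load(f'pics/{tag}.npz').values(); x0,y0,x1,y1=box
    h=cv2.cvtColor(im,cv2.COLOR_RGB2HSV).astype(int); w=np.zeros(im.shape[:2],bool); w[y0:y1,x0:x1]=1
    head=big(w&(h[...,1]<60)&(h[...,2]>120))
    ys,xs=np.nonzero(head); P=onplane(n,np.c_[xs,ys],.016)[:,:2]
    c,sv,_=cv2.minAreaRect(P.astype(np.float32)*1000),0,0
    return head,P,c
E
python3 - <<'E'
from m import *
hd,P,c=snips("top","top0",(280,190,360,290)); print(len(P),c)
disc=onplane("top",[[326.2-.4,235.4-.4]],.018)[0]; tip=onplane("top",[[340.2,208.2]],.014)[0]
t=onplane("top",[[296,267.2],[317,278.8]],.016); print(disc,tip,t,t.mean(0))
a=tip-t.mean(0); print("len",np.hypot(*a[:2]),"yaw",np.arctan2(a[1],a[0]),"handles",np.linalg.norm(t[0]-t[1]), "disc-tip",np.linalg.norm((tip-disc)[:2]))
# tray
im,_=np.load('pics/top0.npz').values(); h=cv2.cvtColor(im,cv2.COLOR_RGB2HSV).astype(int)
w=np.zeros(im.shape[:2],bool); w[155:290,415:555]=1
for lo in (0,90,105):
    m=big(w&(h[...,1]<60)&(h[...,2]>lo)); k=cv2.findContours(m.astype(np.uint8),0,2)[0]; k=max(k,key=len)[:,0]
    r=cv2.minAreaRect((onplane("top",k,.024)[:,:2]*1000).astype(np.float32)); print(lo,r)
w[:]=0;w[195:262,440:530]=1
m=big(w&(h[...,2]>235)&(h[...,1]<15)); ys,xs=np.nonzero(m); F=onplane("top",np.c_[xs,ys],.008)[:,:2]*1000; print(len(F),F.mean(0),F.min(0),F.max(0))
cr=np.array([[478,18],[790,122],[743,473],[415,370]])-[400,0]; cr=cr*[.325,.25]+[420-.35,160-.35]
C=onplane("top",cr,.024)*1000; print(C.round(1), C.mean(0), np.linalg.norm(np.diff(C,axis=0),axis=1))
cv2.imwrite('pics/tr.png',cv2.resize(im[155:290,420:555,::-1],(800,800*135//135))[:600] if 0 else cv2.resize(im[158:285,420:555,::-1],(600,564),interpolation=0))
E
```

```text
404 ((512.4948120117188, 75.13943481445312), (22.341449737548828, 75.88528442382812), 60.710689544677734)
[0.49509976 0.08523588 0.018     ] [0.54542938 0.0575285  0.014     ] [[0.43738476 0.14014817 0.016     ]
 [0.41582336 0.10258557 0.016     ]] [0.42660406 0.12136687 0.016     ]
len 0.1348880851277534 yaw -0.4929981787646531 handles 0.04331100251973179 disc-tip 0.057452331803200266
0 ((515.9905395507812, -211.1309051513672), (202.75755310058594, 174.05186462402344), 74.68279266357422)
90 ((515.9905395507812, -211.1309051513672), (202.75755310058594, 174.05186462402344), 74.68279266357422)
105 ((516.0523681640625, -211.2041778564453), (202.7542724609375, 174.0482177734375), 74.72904205322266)
1712 [ 501.21120161 -204.74187167] [ 452.44149269 -283.45917899] [ 546.25702438 -138.20123846]
[[ 624.9 -140.2   24. ]
 [ 573.1 -330.9   24. ]
 [ 409.4 -287.1   24. ]
 [ 460.   -92.8   24. ]] [ 516.83470772 -212.76092704   24.        ] [197.60954122 169.51142372 200.77724473]
```

```bash
cat > go.py <<'E'
from h import *
def go(x,y,z,yyaw):
    s=status.get_obs(); from scipy.spatial.transform import Rotation as R
    M=R.from_quat(s["tool_rot"]).as_matrix(); d=np.array([x,y,z])-s["position"]
    r=np.arctan2(M[1,1],M[0,1])-yyaw; r=(r+np.pi/2)%np.pi-np.pi/2
    print("pos",s["position"].round(4),"shift",(M.T@d).round(4),"roll",round(r,4),"zaxis",M[:,2].round(3),"F",s["ft_force"].round(1),"w",round(s["grip_width"],4),"gf",round(float(s["grip_force"]),1),"t",s["time"])
E
python3 - <<'E'
from go import *
from m import *
go(.4947,.0853,.12,-.505+np.pi/2)
O=np.array([495.9,-219.1]);a=-1.837;ex=np.array([np.cos(a),np.sin(a)]);ey=np.array([-ex[1],ex[0]])
for cam,z in(("top",.008),("top",.023),("side",.008),("side",.023)):
    im,_=np.load(f'pics/{cam}0.npz').values(); h=cv2.cvtColor(im,cv2.COLOR_RGB2HSV).astype(int)
    c=proj(cam,[O[0]/1000,O[1]/1000,.02])[0].astype(int); w=np.zeros(im.shape[:2],bool); w[c[1]-45:c[1]+50,c[0]-50:c[0]+50]=1
    m=big(w&(h[...,2]>225)&(h[...,1]<20)); ys,xs=np.nonzero(m)
    L=(onplane(cam,np.c_[xs,ys],z)[:,:2]*1000-O)@np.c_[ex,ey]
    sl=L[np.abs(L[:,0])<12]; hi=L[(L[:,1]>30)&(L[:,1]<40)]; lo=L[(L[:,1]<-30)&(L[:,1]>-40)]; mid=L[np.abs(L[:,1])<4]
    print(cam,z,len(L),"slot y",sl[:,1].min().round(1),sl[:,1].max().round(1),"slot x",[ (q[:,0].min().round(1),q[:,0].max().round(1)) for q in(hi,lo) if len(q)],"axis x",mid[:,0].min().round(1),mid[:,0].max().round(1))
E
```

```text
pos [0.1955 0.5929 0.1909] shift [-0.4432 -0.3881  0.0715] roll 0.1862 zaxis [-0.001 -0.002 -1.   ] F [-0.2 -0.4  0.6] w 0.0869 gf 0.0 t 0.1
top 0.008 1776 slot y -41.8 45.4 slot x [(np.float64(-80.6), np.float64(19.9)), (np.float64(-73.7), np.float64(19.9))] axis x -79.5 64.3
top 0.023 1776 slot y -44.9 40.9 slot x [(np.float64(-15.6), np.float64(14.8)), (np.float64(-79.8), np.float64(14.8))] axis x -80.9 58.5
side 0.008 1551 slot y -41.0 43.0 slot x [(np.float64(-9.2), np.float64(12.3)), (np.float64(-10.4), np.float64(11.9))] axis x -75.7 57.1
side 0.023 1551 slot y -46.3 35.7 slot x [(np.float64(0.1), np.float64(21.2)), (np.float64(-64.4), np.float64(20.8))] axis x -64.8 64.8
```

The slot and tip edges match the given sizes to about 1 mm, so I'm moving to a point above the snips.

arm_command(deltas=[1, -0.037, -0.0323, 0, 0, 1, -0.037, -0.0323, 0, 0, 1, -0.037, -0.0323, 0, 0, 1, -0.037, -0.0323, 0, 0, 1, -0.037, -0.0323, 0, 0, 1, -0.037, -0.0323, 0, 0, 1, -0.037, -0.0323, 0, 0, 1, -0.037, -0.0323, 0, 0, 1, -0.037, -0.0323, 0.015, 0, 1, -0.037, -0.0323, 0.015, 0, 1, -0.037, -0.0323, 0.015, 0, 1, -0.037, -0.0323, 0.015, 0], newtons=40)

```text
time: 1.6
position: [0.4965, 0.0848, 0.1311]
tool_rot: [0.159, 0.987, 0.0, -0.0]
ft_force: [0.4, -0.2, -1.5]
grip_width: 0.0873
grip_force: 0.0
```

arm_command(deltas=[0.3, 0, 0, 0, 0.093, 0.3, 0, 0, 0, 0.093, 0.3, 0, 0, 0, 0, 0.3, 0, 0, 0, 0])

```text
time: 2.1
position: [0.4958, 0.0864, 0.1317]
tool_rot: [0.249, 0.969, -0.0, -0.0]
ft_force: [-0.9, -0.2, -0.4]
grip_width: 0.059
grip_force: 0.0
```

```bash
python3 - <<'E'
from go import *
go(.4947,.0853,.004,-.505+np.pi/2)
E
```

```text
pos [0.4958 0.0864 0.1317] shift [ 0.0004 -0.0015  0.1277] roll 0.0019 zaxis [-0. -0. -1.] F [-0.9 -0.2 -0.4] w 0.059 gf 0.0 t 2.1
```

arm_command(deltas=[0.3, 0, -0.0015, 0.03, 0, 0.3, 0, 0, 0.03, 0, 0.3, 0, 0, 0.03, 0, 0.3, 0, 0, 0.02, 0, 0.3, 0, 0, 0.01, 0, 0.3, 0, 0, 0.007, 0, 0.3, 0, 0, 0, 0])

```text
time: 2.98
position: [0.4954, 0.085, 0.0048]
tool_rot: [0.25, 0.968, 0.0, 0.0]
ft_force: [1.0, 0.5, 0.5]
grip_width: 0.0561
grip_force: 0.0
```

arm_command(deltas=[-1, 0, 0, 0, 0, -1, 0, 0, 0, 0, -1, 0, 0, 0, 0, -1, 0, 0, 0, 0, -1, 0, 0, 0, 0, -1, 0, 0, 0, 0])

```text
time: 3.72
position: [0.4953, 0.0849, 0.0047]
tool_rot: [0.25, 0.968, -0.0, -0.0]
ft_force: [0.5, -0.6, 0.1]
grip_width: 0.0054
grip_force: 0.0
```

```bash
python3 - <<'E'
from go import *
go(.4947,.0853,.004,-.505+np.pi/2)
im,_=snap("top","g1"); cv2.imwrite('pics/g1c.png',cv2.resize(im[180:300,260:400,::-1],None,fx=4,fy=4))
E
```

```text
pos [0.4953 0.0849 0.0047] shift [0.0007 0.     0.0007] roll 0.0002 zaxis [-0. -0. -1.] F [ 0.5 -0.6  0.1] w 0.0054 gf 0.0 t 3.725
```

The fingers closed well past 22 mm, so I'll look.

View pics/g1c.png

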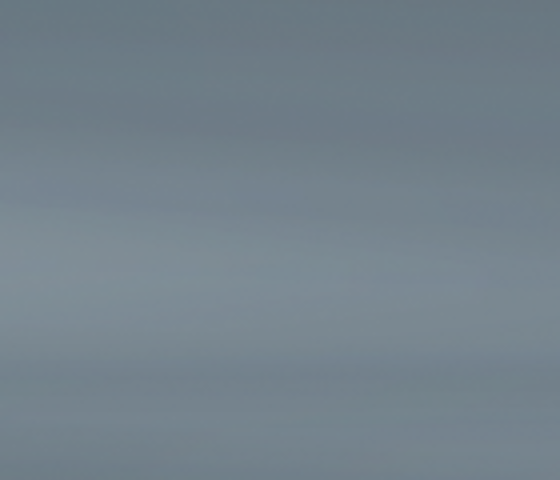

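```bash
python3 - <<'E'
from go import *
go(.4947,.0853,.004,-.505+np.pi/2)
im,_=snap("side","g1s"); cv2.imwrite('pics/g1sc.png',cv2.resize(im[190:310,260:400,::-1],None,fx=4,fy=4))
E
```

```text
pos [0.4953 0.0849 0.0047] shift [0.0007 0.     0.0007] roll 0.0003 zaxis [-0. -0. -1.] F [-0.4  0.1  0.2] w 0.0031 gf 0.0 t 3.775
```

View pics/g1sc.png

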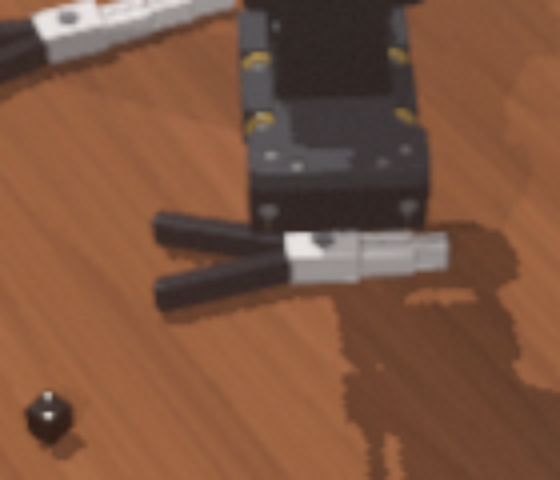

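The side view shows the gripper standing behind the unmoved snips, whose disc is at about (340.5,250). So the top measurement and the arm disagree. I'll cross-check the two cameras, including where the side view places the gripper.

```bash
python3 - <<'E'
from m import *
s=status.get_obs()
print("side snips disc",onplane("side",[[340.2,249.7]],.018).round(4), "pred px of top estimate",proj("side",[.4951,.0853,.018]).round(1),"pred TCP px",proj("side",[s["position"],s["position"]+[0,0,.07]]).round(1))
for n,uv in(("side",(340,250)),("top",(326,236)),("side",(455,385)),("top",(490,250)),("side",(300,440)),("top",(200,300))):
    d=np.load(f'pics/{n}0.npz')['d']; u,v=uv; o,r=ray(n,[uv]); print(n,uv,"depth",d[v,u].round(4),"pt",(o+r[0]*d[v,u]).round(4))
h,P,c=snips("side","side0",(290,235,380,275)); print(c)
for n in("top","side"):
    T=np.array(imaging.camera_params(n)["camera_from_world"]); print(np.round(T[:3,:3]@T[:3,:3].T,4).tolist(),np.array(imaging.camera_params(n)["intrinsics"]).round(1).tolist())
E
```

```text
side snips disc [[0.4927 0.0837 0.018 ]] pred px of top estimate [[340.8 248.7]] pred TCP px [[340.9 253.8]
 [341.2 226.4]]
side (340, 250) depth 1.1214 pt [0.4913 0.0821 0.0193]
top (326, 236) depth 0.8851 pt [0.493  0.085  0.0196]
side (455, 385) depth 0.9134 pt [ 0.4873 -0.2559  0.009 ]
top (490, 250) depth 0.8976 pt [ 0.4637 -0.2196  0.0088]
side (300, 440) depth 0.8565 pt [ 0.24   -0.2059  0.0023]
top (200, 300) depth 0.883 pt [ 3.816e-01  3.163e-01 -3.000e-04]
((506.5302734375, 67.25135803222656), (37.31236267089844, 75.50678253173828), 57.896583557128906)
[[1.0, 0.0, 0.0], [0.0, 1.0, -0.0], [0.0, -0.0, 1.0]] [[487.0, 0.0, 321.4], [0.0, 487.0, 236.7], [0.0, 0.0, 1.0]]
[[1.0, -0.0, -0.0], [-0.0, 1.0, 0.0], [-0.0, 0.0, 1.0]] [[598.9, 0.0, 325.0], [0.0, 598.9, 232.9], [0.0, 0.0, 1.0]]
```

```bash
python3 - <<'E'
from m import *
im,d=np.load('pics/g1s.npz').values()
for uv in((344,242),(335,240),(355,240),(344,225),(344,215),(344,246),(310,246),(344,260),(340,249),(330,246),(375,246)):
    o,r=ray("side",[uv]); print(uv,(o+r[0]*d[uv[1],uv[0]]).round(4),im[uv[1],uv[0]])
print(status.get_obs()["q"])
E
```

```text
(344, 242) [0.4513 0.0078 0.1199] [48 39 38]
(335, 240) [0.4378 0.0143 0.126 ] [48 37 36]
(355, 240) [ 0.4671 -0.0012  0.1237] [49 38 36]
(344, 225) [0.456  0.0156 0.1496] [65 57 59]
(344, 215) [0.4682 0.0347 0.1515] [62 55 55]
(344, 246) [0.4521 0.0089 0.1094] [52 39 39]
(310, 246) [0.4496 0.1222 0.0183] [76 66 67]
(344, 260) [0.4929 0.0704 0.0018] [127 108 102]
(340, 249) [0.4928 0.0844 0.0192] [98 92 94]
(330, 246) [0.4329 0.0222 0.1084] [51 41 37]
(375, 246) [ 0.5656  0.0727 -0.0008] [88 56 37]
[-5.28447508e-02  6.81161860e-01  1.87885085e+00  1.07818755e-05
  5.81635487e-01 -1.11887748e+00]
```

View pics/g1s.png

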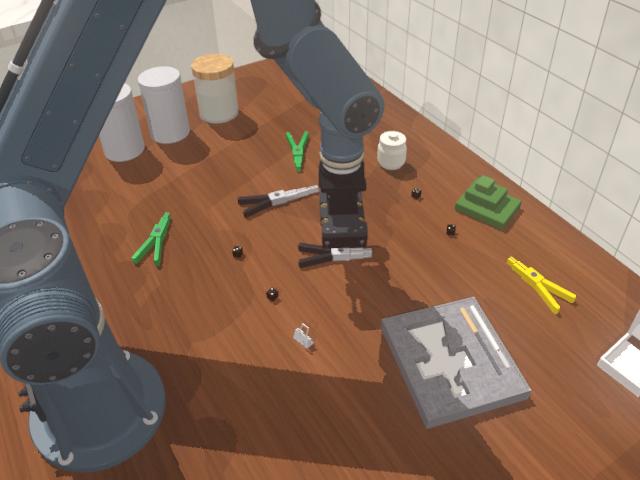

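The arm stands over the snips. The visible gripper part is its near end at z of about 0.11, with no fingers visible around the block. I'll measure the gripper's depth points against the reported TCP.

```bash
python3 - <<'E'
from m import *
from scipy.spatial.transform import Rotation as R
s=status.get_obs(); M=R.from_quat(s["tool_rot"]).as_matrix()
im,d=np.load('pics/g1s.npz').values()
ys,xs=np.mgrid[180:275,295:395]; uv=np.c_[xs.ravel(),ys.ravel()]; o,r=ray("side",uv); P=o+r*d[180:275,295:395].reshape(-1,1)
T=(P-s["position"])@M   # tool frame
k=(P[:,2]>.025)&(d[180:275,295:395].ravel()>0)
for lo in np.arange(-.20,.02,.01):
    q=T[k&(T[:,2]>=lo)&(T[:,2]<lo+.01)]
    if len(q): print(f"tool z {lo:.2f} n {len(q)} x {q[:,0].min():.3f}..{q[:,0].max():.3f} y {q[:,1].min():.3f}..{q[:,1].max():.3f} med",np.median(q,0).round(3))
# raw depth diff vs start inside snips window
d0=np.load('pics/side0.npz')['d']; ch=np.abs(d-d0)[235:275,295:380]>.01; yy,xx=np.nonzero(ch); print("changed px rows",yy.max()+235, "cols at rows>=248",np.unique(xx[yy+235>=248])+295)
q=P.reshape(95,100,3); 
E
```

```text
tool z -0.20 n 230 x -0.035..0.039 y -0.055..-0.023 med [ 0.001 -0.051 -0.196]
tool z -0.19 n 147 x -0.020..0.024 y -0.055..-0.011 med [ 0.002 -0.05  -0.185]
tool z -0.18 n 131 x -0.023..0.025 y -0.056..-0.038 med [ 0.003 -0.05  -0.175]
tool z -0.17 n 140 x -0.019..0.027 y -0.054..-0.016 med [ 0.004 -0.051 -0.165]
tool z -0.16 n 163 x -0.023..0.027 y -0.057..-0.015 med [ 0.006 -0.051 -0.154]
tool z -0.15 n 899 x -0.036..0.039 y -0.099..-0.015 med [ 0.002 -0.076 -0.144]
tool z -0.14 n 176 x -0.035..0.039 y -0.098..-0.008 med [ 0.002 -0.095 -0.136]
tool z -0.13 n 420 x -0.036..0.039 y -0.096..0.033 med [ 0.021 -0.02  -0.125]
tool z -0.12 n 232 x -0.036..0.039 y -0.091..0.080 med [ 0.004 -0.087 -0.115]
tool z -0.11 n 150 x -0.034..0.039 y -0.090..0.083 med [ 0.005 -0.087 -0.106]
tool z -0.10 n 2 x -0.023..0.002 y -0.085..-0.084 med [-0.01  -0.084 -0.1  ]
changed px rows 274 cols at rows>=248 [298 304 306 312 314 315 316 320 322 326 337 342 345 350 351 364 368 369
 371 374]
```

The visible body starts 100 mm behind the reported TCP, where 70 mm is expected, and its xy fits. The reported z may therefore be about 30 mm too low. The start picture shows the fingers at about (80,90), so I'll check there.

```bash
python3 - <<'E'
from m import *
from scipy.spatial.transform import Rotation as R
M=R.from_quat([0.1587,0.98733,-.0009,-.0003]).as_matrix(); p=np.array([.1955,.5929,.1909])
d=np.load('pics/side0.npz')['d']; ys,xs=np.mgrid[0:110,30:110]; o,r=ray("side",np.c_[xs.ravel(),ys.ravel()]); D=d[0:110,30:110].ravel(); P=o+r*D[:,None]
T=(P-p)@M; k=(D>0)&(np.linalg.norm(T[:,:2],axis=1)<.12)&(P[:,2]>.1)
for lo in np.arange(-.16,.04,.01):
    q=T[k&(T[:,2]>=lo)&(T[:,2]<lo+.01)]
    if len(q): print(f"{lo:.2f} n {len(q)} x {q[:,0].min():.3f}..{q[:,0].max():.3f} y {q[:,1].min():.3f}..{q[:,1].max():.3f}")
E
```

```text
-0.16 n 183 x -0.025..0.025 y -0.055..0.018
-0.15 n 679 x -0.038..0.038 y -0.100..0.093
-0.14 n 271 x -0.038..0.038 y -0.102..0.089
-0.13 n 269 x -0.038..0.037 y -0.098..0.086
-0.12 n 327 x -0.038..0.039 y -0.093..0.085
-0.11 n 201 x -0.039..0.038 y -0.093..0.086
-0.10 n 10 x -0.015..0.002 y -0.083..0.061
-0.09 n 52 x -0.012..0.011 y -0.065..-0.054
-0.08 n 51 x -0.010..0.012 y -0.063..-0.053
-0.07 n 54 x -0.011..0.011 y -0.062..-0.049
-0.06 n 49 x -0.011..0.011 y -0.058..-0.048
-0.05 n 57 x -0.011..0.012 y -0.057..0.041
-0.04 n 83 x -0.011..0.012 y -0.057..0.052
-0.03 n 2 x -0.005..0.002 y -0.046..0.046
0.03 n 398 x -0.033..0.018 y 0.026..0.119
```

At the start, too, the real fingertips were 30 mm above the reported TCP. The true tip height is therefore the reported z plus 0.030. I'll reopen and go down the missing 30 mm, watching the force.

arm_command(deltas=[0.3, 0, 0, 0, 0, 0.3, 0, 0, 0, 0, 0.3, 0, 0, 0, 0, 0.3, 0, 0, 0, 0, 0.3, 0, 0, 0, 0, 0.3, 0, 0, 0, 0, 0.3, 0, 0, 0, 0])

```text
time: 4.7
position: [0.4953, 0.0849, 0.0047]
tool_rot: [0.25, 0.968, -0.0, -0.0]
ft_force: [-0.5, 0.1, 0.3]
grip_width: 0.0555
grip_force: 0.0
```

arm_command(deltas=[0.3, 0, 0, 0.01, 0, 0.3, 0, 0, 0.01, 0, 0.3, 0, 0, 0.005, 0, 0.3, 0, 0, 0.002, 0, 0.3, 0, 0, 0.002, 0, 0.3, 0, 0, 0, 0])

```text
time: 5.45
position: [0.4953, 0.0849, -0.0243]
tool_rot: [0.25, 0.968, 0.0, 0.0]
ft_force: [0.3, -0.3, -0.8]
grip_width: 0.0566
grip_force: 0.0
```

arm_command(deltas=[-1, 0, 0, 0, 0, -1, 0, 0, 0, 0, -1, 0, 0, 0, 0, -1, 0, 0, 0, 0, -1, 0, 0, 0, 0, -1, 0, 0, 0, 0])

```text
time: 6.2
position: [0.4952, 0.0849, -0.0242]
tool_rot: [0.25, 0.968, -0.0, -0.0]
ft_force: [0.2, -0.2, 0.2]
grip_width: 0.0217
grip_force: 40.0
```

Gripped at 21.7 mm. The seated reported z is now about -0.0162. Lifting.

arm_command(deltas=[-1, 0, 0, -0.02, 0, -1, 0, 0, -0.03, 0, -1, 0, 0, -0.03, 0, -1, 0, 0, -0.02, 0, -1, 0, 0, 0, 0])

```text
time: 6.82
position: [0.4963, 0.0849, 0.0769]
tool_rot: [0.25, 0.968, 0.0, 0.002]
ft_force: [-0.5, -0.8, -1.9]
grip_width: 0.0216
grip_force: 40.0
```

```bash
python3 - <<'E'
from go import *
go(.4959,-.2191,.0758,-1.837+np.pi/2)
E
```

```text
pos [0.4963 0.0849 0.0769] shift [-0.1467 -0.2663  0.0011] roll 1.3322 zaxis [ 0.003 -0.    -1.   ] F [-0.5 -0.8 -1.9] w 0.0216 gf 40.0 t 6.825
```

arm_command(deltas=[-1, -0.0163, -0.0296, 0, 0, -1, -0.0163, -0.0296, 0, 0, -1, -0.0163, -0.0296, 0, 0, -1, -0.0163, -0.0296, 0, 0, -1, -0.0163, -0.0296, 0, 0, -1, -0.0163, -0.0296, 0, 0, -1, -0.0163, -0.0296, 0, 0, -1, -0.0163, -0.0296, 0, 0, -1, -0.0163, -0.0296, 0, 0, -1, 0, 0, 0, 0])

```text
time: 8.07
position: [0.4948, -0.2215, 0.0745]
tool_rot: [0.251, 0.968, -0.0, -0.0]
ft_force: [-0.4, 0.2, -1.2]
grip_width: 0.0216
grip_force: 40.0
```

arm_command(deltas=[-1, 0, 0, 0, 0.1332, -1, 0, 0, 0, 0.1332, -1, 0, 0, 0, 0.1332, -1, 0, 0, 0, 0.1332, -1, 0, 0, 0, 0.1332, -1, 0, 0, 0, 0.1332, -1, 0, 0, 0, 0.1332, -1, 0, 0, 0, 0.1332, -1, 0, 0, 0, 0.1332, -1, 0, 0, 0, 0.1332, -1, 0, 0, 0, 0, -1, 0, 0, 0, 0])

```text
time: 9.57
position: [0.4943, -0.2183, 0.0752]
tool_rot: [0.794, 0.608, -0.0, -0.001]
ft_force: [0.1, -0.2, -1.4]
grip_width: 0.0216
grip_force: 40.0
```

```bash
python3 - <<'E'
from go import *
go(.4959,-.2191,.0158,-1.837+np.pi/2)
im,_=snap("side","p1"); im2,_=snap("top","p1t")
cv2.imwrite('pics/p1c.png',np.hstack([cv2.resize(im[250:430,365:545,::-1],(400,400)),cv2.resize(im2[150:290,415:555,::-1],(400,400))]))
E
```

```text
pos [ 0.4943 -0.2183  0.0752] shift [-0.0004  0.0018  0.0594] roll 0.0026 zaxis [-0.001  0.001 -1.   ] F [ 0.1 -0.2 -1.4] w 0.0216 gf 40.0 t 9.575
```

View pics/p1c.png

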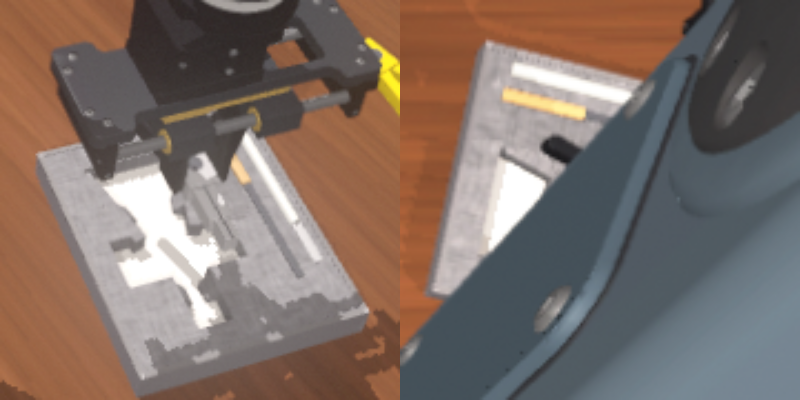

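Side view: the snips hang in the fingers over the tray with the nose towards the narrow end; in the top view the arm covers most of it. Correcting by 2 mm and going down.

arm_command(deltas=[-1, -0.0004, 0.0018, 0.02, 0, -1, 0, 0, 0.02, 0, -1, 0, 0, 0.01, 0, -1, 0, 0, 0, 0, -1, 0, 0, 0, 0])

```text
time: 10.3
position: [0.4969, -0.2203, 0.0262]
tool_rot: [0.795, 0.607, 0.0, 0.001]
ft_force: [0.7, -0.3, -1.2]
grip_width: 0.0211
grip_force: 40.0
```

```bash
python3 - <<'E'
from go import *
from m import *
go(.4959,-.2191,-.0162,-1.837+np.pi/2)
im,d=snap("side","p2")
O=np.array([495.9,-219.1]);a=-1.837;ex=np.array([np.cos(a),np.sin(a)]);ey=np.array([-ex[1],ex[0]])
ys,xs=np.mgrid[250:430,365:545]; o,r=ray("side",np.c_[xs.ravel(),ys.ravel()]); D=d[250:430,365:545].ravel(); P=o+r*D[:,None]
L=np.c_[(P[:,:2]*1000-O)@np.c_[ex,ey],P[:,2]*1000]
q=L[(D>0)&(L[:,2]>33)&(L[:,2]<52)&(L[:,0]>22)&(L[:,0]<75)&(abs(L[:,1])<25)]; print(len(q),"nose x max",q[:,0].max().round(1),"top z",np.percentile(q[:,2],[5,50,95]).round(1))
for lo in(22,30,38,46,52): s=q[(q[:,0]>=lo)&(q[:,0]<lo+7)]; print(lo,len(s),s[:,1].min().round(1) if len(s) else 0,s[:,1].max().round(1) if len(s) else 0, np.percentile(s[:,2],90).round(1) if len(s) else 0)
E
```

```text
pos [ 0.4969 -0.2203  0.0262] shift [ 0.0009 -0.0013  0.0424] roll 0.0004 zaxis [ 0.001 -0.001 -1.   ] F [ 0.7 -0.3 -1.2] w 0.0211 gf 40.0 t 10.3
7 nose x max 54.4 top z [49.7 50.3 51.7]
22 0 0 0 0
30 1 -7.2 -7.2 50.0
38 3 -7.5 -5.2 51.4
46 0 0 0 0
52 2 -4.6 -3.2 51.5
```

```bash
python3 - <<'E'
from m import *
d=np.load('pics/p2.npz')['d']
O=np.array([495.9,-219.1]);a=-1.837;ex=np.array([np.cos(a),np.sin(a)]);ey=np.array([-ex[1],ex[0]])
ys,xs=np.mgrid[250:430,365:545]; o,r=ray("side",np.c_[xs.ravel(),ys.ravel()]); D=d[250:430,365:545].ravel(); P=o+r*D[:,None]
L=np.c_[(P[:,:2]*1000-O)@np.c_[ex,ey],P[:,2]*1000]
q=L[(D>0)&(L[:,2]>45)&(L[:,2]<68)&(L[:,0]>20)&(L[:,0]<75)&(abs(L[:,1])<25)]; print(len(q),"nose x max",q[:,0].max().round(1))
for lo in(22,28,34,40,46,52): s=q[(q[:,0]>=lo)&(q[:,0]<lo+6)]; print(lo,len(s),s.min(0).round(1),s.max(0).round(1),np.percentile(s[:,2],90).round(1))
E
```

```text
324 nose x max 61.2
22 45 [22.1 -9.5 53.5] [27.8  7.4 67.2] 66.2
28 51 [28.  -8.8 50. ] [33.5  6.8 67.5] 66.2
34 53 [34.  -9.5 50.3] [40.   8.3 66.5] 65.7
40 49 [40.3 -8.5 49.5] [45.5  6.7 66.2] 65.3
46 39 [46.1 -6.1 52.4] [51.9  6.3 67.2] 66.3
52 34 [52.2 -5.8 51.3] [58.   4.6 65.8] 65.2
```

The nose is centred in y to within 1 mm, level, with the tip at 60 mm (59 expected). Going down to just above the cheeks.

arm_command(deltas=[-1, 0.0005, -0.0007, 0.01, 0, -1, 0, 0, 0.01, 0, -1, 0, 0, 0.008, 0, -1, 0, 0, 0.003, 0, -1, 0, 0, 0, 0, -1, 0, 0, 0, 0])

```text
time: 11.1
position: [0.4961, -0.2195, -0.0051]
tool_rot: [0.795, 0.607, 0.0, 0.0]
ft_force: [0.2, 0.5, -1.1]
grip_width: 0.0215
grip_force: 40.0
```

```bash
python3 - <<'E'
from go import *
go(.4959,-.2191,-.0162,-1.837+np.pi/2)
E
```

```text
pos [ 0.4961 -0.2195 -0.0051] shift [ 0.0003 -0.0003  0.0111] roll 0.0002 zaxis [ 0. -0. -1.] F [ 0.2  0.5 -1.1] w 0.0215 gf 40.0 t 11.1
```

Pressing in small steps.

arm_command(deltas=[-1, 0, 0, 0.002, 0, -1, 0, 0, 0.002, 0, -1, 0, 0, 0.002, 0, -1, 0, 0, 0, 0], newtons=55)

```text
time: 11.6
position: [0.496, -0.2194, -0.0111]
tool_rot: [0.795, 0.607, 0.0, 0.0]
ft_force: [0.4, 0.1, 0.6]
grip_width: 0.0212
grip_force: 55.0
```

arm_command(deltas=[-1, 0, 0, 0.002, 0, -1, 0, 0, 0.002, 0, -1, 0, 0, 0.001, 0, -1, 0, 0, 0, 0, -1, 0, 0, 0, 0])

```text
time: 12.22
position: [0.4958, -0.2192, -0.0162]
tool_rot: [0.795, 0.607, -0.0, -0.0]
ft_force: [-0.5, 0.5, 3.2]
grip_width: 0.0217
grip_force: 55.0
```

arm_command(deltas=[-1, 0, 0, 0.001, 0, -1, 0, 0, 0, 0, -1, 0, 0, 0.001, 0, -1, 0, 0, 0, 0])

```text
time: 12.72
position: [0.4958, -0.2192, -0.0163]
tool_rot: [0.795, 0.607, -0.0, 0.0]
ft_force: [-2.9, 2.5, 17.4]
grip_width: 0.0216
grip_force: 55.0
```

It stopped on the floor at -0.0163, as predicted. I'll ease the push, open to 44 mm so the fingers stay inside the slot, and rise.

arm_command(deltas=[-1, 0, 0, -0.002, 0, 0, 0, 0, 0, 0, 0, 0, 0, 0, 0, 0, 0, 0, 0, 0, 0, 0, 0, 0, 0, 0, 0, 0, 0, 0])

```text
time: 13.48
position: [0.4959, -0.2194, -0.0163]
tool_rot: [0.795, 0.607, -0.0, -0.0]
ft_force: [-0.4, -1.0, 0.8]
grip_width: 0.0432
grip_force: 0.0
```

arm_command(deltas=[0, 0, 0, -0.01, 0, 0, 0, 0, -0.03, 0, 0, 0, 0, -0.05, 0, 0, 0, 0, -0.05, 0, 0, -0.05, 0, -0.03, 0, 0, -0.05, 0, 0, 0, 0, -0.05, 0, 0, 0, 0, -0.05, 0, 0, 0, 0, 0, 0, 0, 0])

```text
time: 14.6
position: [0.4424, -0.4165, 0.1546]
tool_rot: [0.796, 0.605, -0.0, 0.002]
ft_force: [0.2, 0.6, 0.0]
grip_width: 0.0438
grip_force: 0.0
```

```bash
python3 - <<'E'
from h import *
im,d=snap("side","e1"); im2,d2=snap("top","e1t")
cv2.imwrite('pics/e1c.png',np.hstack([cv2.resize(im[270:430,365:545,::-1],(400,400)),cv2.resize(im2[150:290,415:555,::-1],(400,400))]))
O=np.array([495.9,-219.1]);a=-1.837;ex=np.array([np.cos(a),np.sin(a)]);ey=np.array([-ex[1],ex[0]])
for n,D in(("side",d),("top",d2)):
    for x,y,t in((0,0,26),(35,0,22),(53,0,22),(-60,18,24),(-60,-18,24)):
        w=np.r_[(O+x*ex+y*ey)/1000,t/1000]; u,v=proj(n,w)[0].round().astype(int); o,r=ray(n,[(u,v)])
        print(n,(x,y),"expected top",t,"measured z",((o+r[0]*np.median(D[v-1:v+2,u-1:u+2]))[2]*1000).round(1))
E
```

```text
side (0, 0) expected top 26 measured z 26.1
side (35, 0) expected top 22 measured z 21.8
side (53, 0) expected top 22 measured z 21.8
side (-60, 18) expected top 24 measured z 24.6
side (-60, -18) expected top 24 measured z 23.9
top (0, 0) expected top 26 measured z 27.7
top (35, 0) expected top 22 measured z 24.2
top (53, 0) expected top 22 measured z 24.1
top (-60, 18) expected top 24 measured z 26.1
top (-60, -18) expected top 24 measured z 25.9
```

View pics/e1c.png

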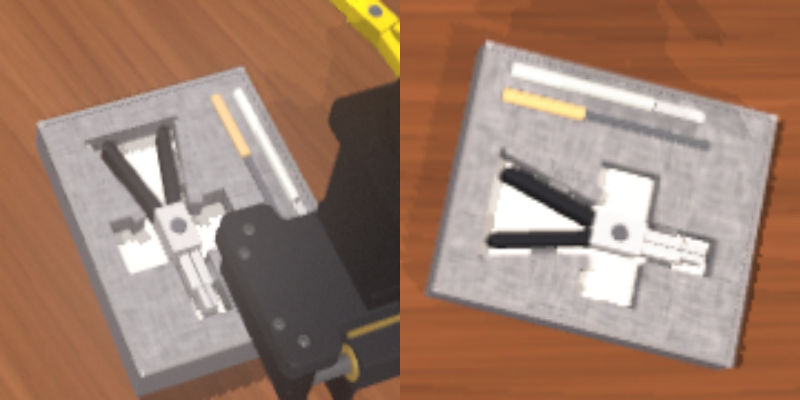

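Both views show the snips flat in the cut-out, nose at the narrow end. Their heights are the seated ones to 0.6 mm by the side camera, and the top camera reads about 2 mm high all over. The arm is clear.

```bash
python3 -c "
from rig import order; print(order.hand_in())"
```

```text
the job is handed in; nothing more can be done
None
```

The snips are back in the cut-out, nose at the narrow end, pressed flat onto its floor and released; the pliers were not touched, and I handed the job in at about 15 s (hand-in gave no verdict).

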